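# Unlock the calibration standard and stand it on the measuring stage

### The job

Release the yellow-headed calibration standard from its locking stand: lift the red bar by its black grip straight up and level, so that both ends leave their U brackets together, and lay it flat, grip upward, in the blue tray. Then take the top-heavy standard out and stand it upright inside the white ring on the round measuring stage, letting go gently so that it stays standing. Do not drop or tip either of them, and leave the beaker, bottle and dish nearby where they are.

Things in the scene. Friction and masses are not known exactly. Their poses are not given: they have to be found in the camera images.
- stand: Fixed aluminium stand, place and yaw vary. Origin: centre of its underside, z up. Base plate 90 (x) x 200 (y) x 10 mm. Posts at y = -78 and +78 mm, 30 (x) x 10 (y) mm, end in open-topped U brackets: slot 18 mm wide in x, slot floor z = 118 mm, arm tops z = 144 mm. Four 6 mm high bumpers surround the standard's foot with about 5 mm of play.
- bar: Loose red bar, 0.17-0.33 kg, in the brackets along the stand's y, its origin 113 mm above the stand's, 3 mm over the standard. Long axis y, 184 mm; beam 14 mm wide (x), z 5-21 mm. Origin: mid-length, at the underside of the square end plates (26 x 4 x 26 mm, y = -90 and 90 mm) on which it lies flat. Black grip in the middle: 14 (x) x 60 (y) mm, z 21-53 mm. Must rise 26 mm to clear.
- bar_end_a (a point): Point on the underside of the beam at its +y end, bar frame (0, 78, 5) mm, where it rests in one bracket. Axes as the bar's.
- bar_end_b (a point): Point on the underside of the beam at its -y end, bar frame (0, -78, 5) mm, where it rests in the other bracket. Axes as the bar's.
- standard: Loose top-heavy standard, 105 mm tall, 0.22-0.4 kg: foot 36 mm diameter, 8 mm high; stem 16 mm diameter; yellow head 44 mm diameter, z 69-105 mm, white top. Origin: centre of the foot's underside; z up; centre of mass 70 mm up; falls beyond about 0.25 rad. Starts mid-way between the posts, its origin 10 mm above the stand's. Take the head from above, closing along the stand's x.
- tray: Fixed shallow blue tray, open at the top, 240 mm (x, the long side) by 110 mm (y), walls 4 mm thick and 14 mm high, floor 4 mm thick. Origin: centre of its underside, on the worktop. It stands left or right of the stand, its long side roughly away from the robot.
- stage: Fixed round measuring stage, 110 mm diameter, dark rim and grey middle, flat top 20 mm above the worktop, with a flush white ring of 74 mm inner and 84 mm outer diameter round its centre. Origin: centre of its underside, on the worktop. It stands on the other side of the stand from the tray.
- beaker: Bystander: loose glass beaker, 51 mm diameter, 69 mm high, behind the stand. Origin: centre of its underside.
- clear_bottle: Bystander: loose clear bottle with blue cap, 55 mm diameter, 112 mm high, behind the stand. Origin: centre of its underside.
- petri: Bystander: loose pink petri dish, 61 mm diameter, 15 mm high, behind the stand. Origin: centre of its underside.
Not all that is in view belongs to the job. There is more than one size of the standard; the one meant has the size given above.

How it is judged (in metres and radians):
On the way, in this order (a step that is already met when the one before it is completed fails the run):
1. the bar is lifted with both ends clear above the U brackets, the standard still in its place (z of each of bar_end_a, bar_end_b in the frame of stand above 0.148 m and horizontal distance between standard and stand below 0.02 m and angle between standard's own z axis and vertical below 0.1 rad), for 0.1 s.
2. the bar lies flat in the tray, grip upward, let go and at rest, while the standard still stands in its stand (x of bar_end_a in the frame of tray between -0.114 and 0.114 m and y of bar_end_a in the frame of tray between -0.049 and 0.049 m and x of bar_end_b in the frame of tray between -0.114 and 0.114 m and y of bar_end_b in the frame of tray between -0.049 and 0.049 m and z of bar in the frame of tray below 0.009 m and angle between bar's own z axis and vertical below 0.12 rad and linear speed of bar below 0.02 m/s and angular speed of bar below 0.15 rad/s and contact force between the fingers and bar below 0.05 N and horizontal distance between standard and stand below 0.02 m), for 0.2 s.
At the end, for the whole second after the job is handed in: The standard stands upright (within 0.05 rad) on the stage's top, its axis within 20 mm of the stage's centre, still and let go; the bar lies flat in the tray with its grip upward, both ends inside the walls, still and let go (x of bar_end_a in the frame of tray between -0.114 and 0.114 m and y of bar_end_a in the frame of tray between -0.049 and 0.049 m and x of bar_end_b in the frame of tray between -0.114 and 0.114 m and y of bar_end_b in the frame of tray between -0.049 and 0.049 m and z of bar in the frame of tray below 0.009 m and angle between bar's own z axis and vertical below 0.12 rad and linear speed of bar below 0.02 m/s and angular speed of bar below 0.15 rad/s and contact force between the fingers and bar below 0.05 N and z of standard in the frame of stage between 0.017 and 0.024 m and horizontal distance between standard and stage below 0.02 m and angle between standard's own z axis and vertical below 0.05 rad and linear speed of standard below 0.01 m/s and angular speed of standard below 0.1 rad/s and contact force between the fingers and standard below 0.05 N); the robot touches nothing.
It fails at once if the bar's long axis tilts more than 0.3 rad from level (angle between bar's own y axis and vertical below 1.27 rad or angle between bar's own y axis and vertical above 1.87 rad).
It fails at once if the standard tips more than 0.35 rad (angle between standard's own z axis and vertical above 0.35 rad).
It fails at once if the standard is dropped (faster than 0.4 m/s with no finger on it) (linear speed of standard above 0.4 m/s and contact force between the fingers and standard below 0.02 N).
It fails at once if the bar is dropped (faster than 0.5 m/s with no finger on it) (linear speed of bar above 0.5 m/s and contact force between the fingers and bar below 0.02 N).
It fails at once if the beaker, clear bottle or petri dish is pushed more than 20 mm or tipped more than 0.3 rad (distance of any of beaker, clear_bottle, petri from where it was at the start of the episode above 0.02 m or angle between any of beaker, clear_bottle, petri's own z axis and vertical above 0.3 rad).
It also fails if it takes over 59 s, if anything falls off the work surface, if the arm or the gripper's body presses on something with over 40 N, if the wrist force passes 120 N, or if a joint passes its speed limit or range.

### The arm

A 6-joint arm with a two-finger parallel gripper is mounted at the origin on a cart in front of the work surface, level with it; the furniture and walls round the work are solid. World frame = base frame: x ahead of the robot, y to its left, z up, the work surface at z = 0. Lengths are in mm, angles in rad, forces in N, time in s.
With the tool pointing down it reaches from about 350 to 975 mm from the base axis. Payload 7.1 kg.
Tool frame: the origin (TCP) lies at the very end of the fingers, on their centre line; the grasp point (between the pads) lies 19 mm behind it; z points along the fingers, y is the line along which they close (so a half turn about z gives the same grasp; the last joint's range is limited). The gripper opens to 88 mm and grips with 3 to 60 N. Pads are 20 mm wide; open, the fingers measure 115 mm over their backs; the gripper's body (75 mm by 178 mm) begins 61 mm behind the grasp point.
Start: joints at [1.109, 0.423, 1.63, -0, 1.089, -0.019], TCP at [267.762, 564.719, 185.675] pointing down, gripper open.
Joint ranges: [-3, 3], [-0.9, 2.11], [0.09, 2.58], [-1.31, 4.45], [0.11, 2.69], [-2.54, 2.54]. Speed limits (rad/s): [2.39, 2.39, 3.01, 3.14, 3.14, 3.14].

### API

Orientations are given as a rotation vector (axis times angle).
In Python, from workcell import sensors, imaging, close_job gives the robot as it stands. The module is installed in compiled form; this text tells all that it offers.
- The arm moves only by the tool servo_tool, never from a script. Its argument "steps" is a list of rows, each a list of 3 entries, a list of its own where there are three numbers: the shift along the world's x, y, z in m, then the turn, a rotation vector about the world's x, y, z in degrees, then the opening, from -1 (shut) to 1 (fully open). A call has exactly 8 rows; each row shifts and turns the commanded pose from where the row before left it; what a row does not reach is not made up. A row lasts 1/12 s, in which the tool goes at most 41.7 mm and 7.16 degrees, less where a joint would pass 70% of its speed; a pose out of reach is approached as far as the arm can. A call is refused whole if a number of a shift passes 0.0417 or a number of a turn 7.16, either way. A call with a gripper value outside its range is refused whole. The fingers move at their own pace and stop on an object; the grip force is fixed at half the most. Time passes only in rows, so rows that do not move let the fingers close, or fill a call up. It gives the time, the measured TCP pose, the force, the opening and the grip force at its end, in the units of the state.
- sensors.get_obs(): the state, without advancing time (a new reading comes with each control period).
- imaging.get_image(name): name is "scene" or "top" or "wrist"; returns a dict with "color" (480x640x3 uint8, blue, green, red), "range_z" (480x640 float32, mm along the optical axis (not along the pixel's ray), 0 where there is no reading), "vertical_fov" (degrees; the focal length in pixels is half the picture's height over the tangent of half this angle, whatever the lens; pixels are square), "cx", "cy" (the principal point, pixels), "rvec" (rotation vector, rad) and "tvec" (3), from world to camera coordinates, as OpenCV has them; the wrist camera has in their place "tool_from_camera" (4x4, takes a point from camera to tool coordinates, whose origin is the TCP and whose axes are the flange's). Camera axes: x right, y down, z forward; pixel columns grow to the right and rows downward; lengths in mm; the calibration is good to about 2 mm. A picture is of the moment at which its call begins: read the wrist's pose just before it.
- close_job(): hands the job in; it is judged then, once.
The state is a dict: "t": time; "qpos": joint angles; "qvel": joint speeds; "joint_torque": joint torques, N m; "ee_pos": TCP position; "orientation": TCP orientation; "ft_force": force on the tool from outside, world axes, zero at the start; "moment": the same for the moment, N m; "width": finger opening in mm; "grasp_force": force on a finger pad.
Only numpy, scipy, OpenCV 4.12 (cv2) and the standard library are available. Lean on these libraries where they do the work, as an engineer would, in place of code of your own. Each camera call takes 0.05 s, during which the arm holds its last target. There are 200 camera calls.

## Working session

There is one attempt and no reset: what is moved stays moved. The work goes in short steps, Python scripts to look and compute and a tool call to move; the robot and the scene stay as the last step left them, time stands still between calls to the robot, and variables do not carry over. Pictures are saved under pics/ and viewed, at most 10 in all, crops included, and the job is handed in when it is done.

Besides the shell and the picture viewer there is one more tool, called after "Emit:" as name([rows], argument=value, ...), one row to a line, values as JSON. servo_tool: Moves the arm, as the interface text tells. Its arguments: {"type":"object","properties":{"steps":{"type":"array"}},"required":["steps"]}

```bash
mkdir -p pics
cat > h.py <<'E'
import numpy as np, cv2
from scipy.spatial.transform import Rotation as R
from workcell import sensors, imaging, close_job
def grab(name):
    o=sensors.get_obs(); im=imaging.get_image(name)
    f=240/np.tan(np.radians(im["vertical_fov"])/2)
    if name=="wrist":
        T=np.array(im["tool_from_camera"]); W=np.eye(4); W[:3,:3]=R.from_rotvec(o["orientation"]).as_matrix(); W[:3,3]=o["ee_pos"]
        M=W@T
    else:
        V=np.eye(4); V[:3,:3]=R.from_rotvec(np.ravel(im["rvec"])).as_matrix(); V[:3,3]=np.ravel(im["tvec"]); M=np.linalg.inv(V)
    return dict(c=im["color"],d=im["range_z"],f=f,cx=im["cx"],cy=im["cy"],M=M)
def ray(g,u,v):
    d=np.stack([(np.asarray(u,float)-g["cx"])/g["f"],(np.asarray(v,float)-g["cy"])/g["f"],np.ones(np.shape(u))],-1)
    return g["M"][:3,3], d@g["M"][:3,:3].T
def plane(g,u,v,z):
    o,d=ray(g,u,v); return o+d*((z-o[2])/d[...,2])[...,None]
def cloud(g):
    v,u=np.mgrid[:480,:640]; o,d=ray(g,u,v); return o+d*g["d"][...,None]
E
python3 - <<'E'
from h import *
import pickle
o=sensors.get_obs(); print(o)
G={n:grab(n) for n in("scene","top","wrist")}
pickle.dump(G,open("g0.pkl","wb"))
for n in G: cv2.imwrite(f"pics/{n}0.png",G[n]["c"]); print(n,G[n]["M"].round(2).tolist(),G[n]["f"],G[n]["cx"],G[n]["cy"],(G[n]["d"]>0).mean())
E
```

```text
{'t': 0.0, 'qpos': array([ 1.10898744e+00,  4.23845046e-01,  1.63068480e+00, -7.73042765e-06,
        1.08856541e+00, -1.90100447e-02]), 'qvel': array([ 3.33175270e-04, -7.82008152e-04, -3.21808936e-04,  1.17316480e-03,
       -3.88544094e-04, -2.02419063e-06]), 'joint_torque': array([ 1.54348463e-04, -5.44614601e+01, -2.73670846e+01,  6.44382345e-02,
        2.26771901e-02, -1.21797266e-04]), 'ee_pos': array([267.510184  , 564.19096893, 184.9011411 ]), 'orientation': array([-6.89795570e-01, -3.06456770e+00,  2.29471775e-03]), 'ft_force': array([-0.20149154, -0.15467351,  0.44480597]), 'moment': array([-0.04722547, -0.03883409, -0.0137109 ]), 'grasp_force': 0.0, 'width': 87.78836739594237}
scene [[0.82, -0.37, 0.44, 117.01], [-0.57, -0.53, 0.63, -658.38], [0.0, -0.76, -0.65, 757.1], [0.0, 0.0, 0.0, 1.0]] 512.4014639744469 335.9487925983221 242.32926581011827 0.996103515625
top [[-0.01, -0.98, 0.19, 369.87], [-1.0, 0.01, -0.02, 10.05], [0.02, -0.19, -0.98, 1111.19], [0.0, 0.0, 0.0, 1.0]] 560.5346372887908 320.79473951033435 241.93478247256581 0.9961002604166667
wrist [[0.43, 0.87, 0.25, 199.73], [0.9, -0.41, -0.12, 597.78], [-0.0, 0.28, -0.96, 383.14], [0.0, 0.0, 0.0, 1.0]] 354.6483965400939 320.3048502207999 241.82222835294954 0.9960026041666666
```

View pics/scene0.png

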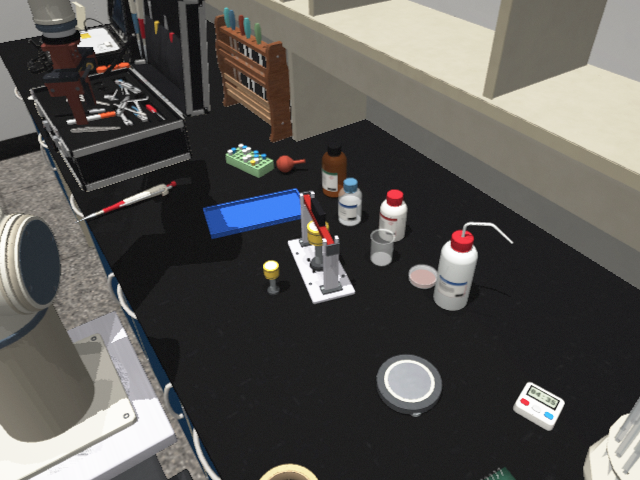

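View pics/top0.png

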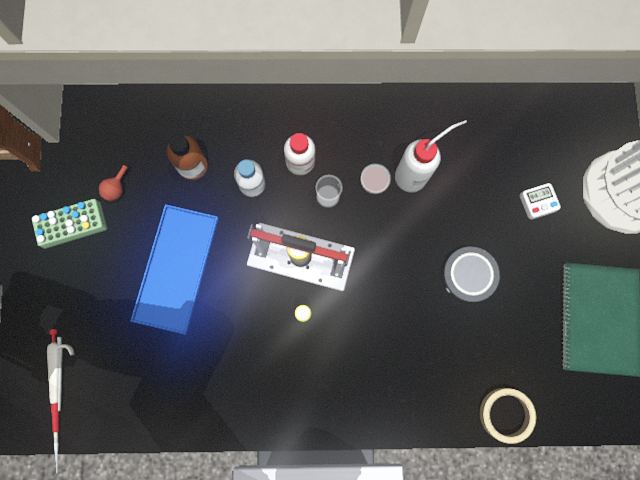

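The scene view shows the stand at about (320,260) with the red bar across it, and a small decoy standard in front at (272,278). The blue tray is at (258,212) and the stage at (409,383). In the top view the bar runs from (250,232) to (348,258) with its grip at (298,243). The tray is at (175,270), the ring at (472,274) and the decoy at (303,313). Next I'll measure these.

```bash
cat > m.py <<'E'
from h import *
import pickle
G=pickle.load(open("g0.pkl","rb"))
def reg(n,mask,box):
    g=G[n]; m=np.zeros((480,640),bool); u0,u1,v0,v1=box; m[v0:v1,u0:u1]=mask(g)[v0:v1,u0:u1]; return g,m
def hsv(g): return cv2.cvtColor(g["c"],cv2.COLOR_BGR2HSV).astype(int)
red=lambda g:((hsv(g)[...,0]<8)|(hsv(g)[...,0]>172))&(hsv(g)[...,1]>150)&(hsv(g)[...,2]>60)
blue=lambda g:(abs(hsv(g)[...,0]-110)<15)&(hsv(g)[...,1]>150)&(hsv(g)[...,2]>60)
yel=lambda g:(abs(hsv(g)[...,0]-27)<8)&(hsv(g)[...,1]>90)&(hsv(g)[...,2]>80)
white=lambda g:(hsv(g)[...,1]<40)&(hsv(g)[...,2]>170)
def sh(n,name,mask,box):
    g,m=reg(n,mask,box); P=cloud(g)[m]; v,u=np.nonzero(m)
    print(n,name,m.sum(),"uv",u.mean().round(1),v.mean().round(1),"mean",P.mean(0).round(1),"p5",np.percentile(P,5,0).round(),"p95",np.percentile(P,95,0).round())
    return P,m,g
for n,bx in(("top",dict(bar=(240,360,215,275),tray=(120,230,195,345),dec=(290,315,300,325),yel=(280,320,235,275),ring=(440,505,240,305))),
            ("scene",dict(bar=(295,345,190,265),tray=(190,320,180,245),dec=(255,285,255,300),yel=(298,330,215,255),ring=(370,450,345,420)))):
    for k,mk in(("bar",red),("tray",blue),("dec",yel),("yel",yel),("ring",white)):
        P,m,g=sh(n,k,mk,bx[k])
        z={"bar":134,"tray":14,"dec":70,"ring":20}.get(k)
        if k in("bar",):
            Q=P[P[:,2]>125]; c,a,_=0,0,0
            L=cv2.fitLine(Q[:,:2].astype(np.float32),cv2.DIST_HUBER,0,.01,.01).ravel(); print("  line",L,"ang",np.degrees(np.arctan2(L[1],L[0])),"topz",np.median(Q[:,2]))
            t=(Q[:,:2]-L[2:])@L[:2]; print("  ext",np.percentile(t,[0.5,99.5]), "mid",L[2:]+L[:2]*np.percentile(t,[.5,99.5]).mean())
        if k=="tray":
            cn=max(cv2.findContours(m.astype(np.uint8),0,2)[0],key=cv2.contourArea)[:,0]
            X=plane(g,cn[:,0],cn[:,1],14.); print("  rect@14",cv2.minAreaRect(X[:,:2].astype(np.float32)))
            Z=P[:,2]; print("  z med",np.median(Z))
        if k=="ring":
            cn=max(cv2.findContours(m.astype(np.uint8),0,2)[0],key=cv2.contourArea)[:,0]
            X=plane(g,cn[:,0],cn[:,1],20.); print("  ring@20",cv2.minEnclosingCircle(X[:,:2].astype(np.float32)),"z",np.median(P[:,2]))
# stand plate / grip by depth from both views
for n in("top","scene"):
    P=cloud(G[n]); 
    near=(abs(P[...,0]-450)<200)&(abs(P[...,1]-30)<200)
    for lo,hi in((155,180),(138,150)):
        m=near&(P[...,2]>lo)&(P[...,2]<hi); Q=P[m]
        if len(Q): print(n,"z",lo,hi,len(Q),Q.mean(0).round(1),np.median(Q[:,2]).round(1), cv2.minAreaRect(Q[:,:2].astype(np.float32)))
E
python3 m.py
```

```text
m.py:13: RuntimeWarning: Mean of empty slice.
  print(n,name,m.sum(),"uv",u.mean().round(1),v.mean().round(1),"mean",P.mean(0).round(1),"p5",np.percentile(P,5,0).round(),"p95",np.percentile(P,95,0).round())
  ret = ret.dtype.type(ret / rcount)
  ret = um.true_divide(
Traceback (most recent call last):
  File "m.py", line 18, in <module>
    P,m,g=sh(n,k,mk,bx[k])
          ~~^^^^^^^^^^^^^^
  File "m.py", line 13, in sh
    print(n,name,m.sum(),"uv",u.mean().round(1),v.mean().round(1),"mean",P.mean(0).round(1),"p5",np.percentile(P,5,0).round(),"p95",np.percentile(P,95,0).round())
                                                                                                 ~~~~~~~~~~~~~^^^^^^^
IndexError: index -1 is out of bounds for axis 0 with size 0
```

```bash
sed -i 's/hsv(g)\[...,1\]>90)&(hsv(g)\[...,2\]>80/hsv(g)[...,1]>35)\&(hsv(g)[...,2]>80/; s/abs(hsv(g)\[...,0\]-27)<8/abs(hsv(g)[...,0]-25)<12/; s/>170)$/>150)/; s/^    g,m=reg(n,mask,box); P=/    g,m=reg(n,mask,box)\n    if m.sum()<5: print(n,name,"none",hsv(g)[(box[2]+box[3])\/\/2,(box[0]+box[1])\/\/2]); return np.zeros((1,3)),m,g\n    P=/' m.py && sed -i 's/if k=="ring":/if k=="ring" and m.any():/' m.py && python3 m.py
```

```text
top bar none [130   8  95]Traceback (most recent call last):
  File "m.py", line 24, in <module>
    L=cv2.fitLine(Q[:,:2].astype(np.float32),cv2.DIST_HUBER,0,.01,.01).ravel(); print("  line",L,"ang",np.degrees(np.arctan2(L[1],L[0])),"topz",np.median(Q[:,2]))
      ~~~~~~~~~~~^^^^^^^^^^^^^^^^^^^^^^^^^^^^^^^^^^^^^^^^^^^^^^^^^^^^^
cv2.error: OpenCV(4.12.0) /io/opencv/modules/imgproc/src/linefit.cpp:50: error: (-215:Assertion failed) count > 0 in function 'fitLine2D_wods'
```

Run:
```python
import pickle,cv2,numpy as np
g=pickle.load(open("g0.pkl","rb"))["top"]; h=cv2.cvtColor(g["c"],40)
for v in range(248,260,2): print(v,h[v,325:335:3].tolist(),g["c"][v,328])
print(h[313,303],h[270,175],h[256,472])
```

```text
248 [[178, 78, 193], [150, 7, 193], [114, 12, 213], [113, 10, 207]] [193 188 193]
250 [[1, 137, 209], [1, 140, 208], [1, 134, 194], [174, 34, 186]] [ 94  99 208]
252 [[1, 136, 212], [1, 136, 210], [1, 135, 210], [0, 137, 210]] [ 98 100 210]
254 [[1, 136, 214], [1, 136, 213], [1, 135, 212], [1, 132, 213]] [ 99 102 213]
256 [[1, 105, 134], [1, 133, 174], [1, 137, 211], [1, 137, 216]] [ 83  85 174]
258 [[0, 0, 255], [110, 3, 244], [0, 27, 167], [0, 130, 167]] [244 242 241]
[110   3 254] [108 157 245] [108  13 194]
```

```bash
sed -i 's/\[...,1\]>150)/[...,1]>95)/' m.py && python3 m.py
```

```text
top bar 479 uv 299.6 245.2 mean [548.3  29.5 139.8] p5 [526. -47. 130.] p95 [574. 110. 137.]
  line [2.7218091e-01 9.6224612e-01 5.4949927e+02 3.0272030e+01] ang 74.20592 topz 133.85779699862286
  ext [-85.82165998  88.07131127] mid [549.80542365  31.35438899]
top tray 14200 uv 176.6 274.5 mean [516.8 274.8   7.8] p5 [394. 186.  -3.] p95 [650. 370.  12.]
  rect@14 ((527.4034423828125, 278.2607116699219), (299.5691833496094, 214.3771514892578), 1.094510793685913)
  z med 2.1075931779602115
top dec 119 uv 302.6 312.9 mean [435.2  25.9  51.2] p5 [422.  12.  -1.] p95 [450.  40.  74.]
top yel 166 uv 298.5 252.1 mean [540.   32.  114.5] p5 [529.  15.  81.] p95 [569.  51. 165.]
top ring 1516 uv 471.8 273.6 mean [ 510.2 -305.7   24.1] p5 [ 476. -342.   17.] p95 [ 546. -271.   24.]
  ring@20 ((510.7584533691406, -307.2369689941406), 43.636112213134766) z 20.465789302870917
scene bar 311 uv 317.7 221.0 mean [549.3  28.6 128.1] p5 [528. -44. 123.] p95 [582. 111. 142.]
  line [2.5172472e-01 9.6779889e-01 5.4428693e+02 2.5666443e+01] ang 75.4204 topz 133.3043090210072
  ext [-77.65774502  95.7799
[... 538 characters left out ...]
.   18.] p95 [ 544. -275.   23.]
  ring@20 ((510.2801208496094, -308.9851989746094), 43.088104248046875) z 20.510786196394747
top z 155 180 307 [550.4  31.6 165. ] 165.5 ((551.1671142578125, 31.83386993408203), (60.17476272583008, 15.087060928344727), 75.06990814208984)
top z 138 150 162 [549.8  33.5 142.8] 143.0 ((551.208251953125, 31.640892028808594), (183.51766967773438, 29.53868865966797), 74.24736785888672)
scene z 155 180 179 [545.9  23.8 163.5] 164.7 ((548.0164794921875, 27.568058013916016), (61.82282257080078, 14.28970718383789), 74.0785903930664)
scene z 138 150 153 [543.4  17.2 142.4] 142.2 ((548.390625, 27.798484802246094), (185.45947265625, 29.843381881713867), 73.86869812011719)
```

Heights check out: grip top 165.5 (expected 166), brackets 143 (144), beam 134 and stage top 20.5. The grip is at about (549.5, 30) with the bar at 74.5°. The stage is at (510.5, -308). I'll move to a hover over the bar.

Emit:
servo_tool([
  [[0.0176,-0.0334,0.004],[0,0,-5.0],1],
  [[0.0176,-0.0334,0.004],[0,0,-5.0],1],
  [[0.0176,-0.0334,0.004],[0,0,-5.0],1],
  [[0.0176,-0.0334,0.004],[0,0,-5.0],1],
  [[0.0176,-0.0334,0.004],[0,0,-5.0],1],
  [[0.0176,-0.0334,0.004],[0,0,-5.0],1],
  [[0.0176,-0.0334,0.004],[0,0,-5.0],1],
  [[0.0176,-0.0334,0.004],[0,0,-5.0],1],
])

```text
t: 0.82
ee_pos: [408.9, 295.8, 217.8]
orientation: [-1.702, -2.641, 0.0]
ft_force: [0.7, 0.5, 0.0]
width: 87.6
grasp_force: 0.0
```

Emit:
servo_tool([
  [[0.0176,-0.0334,0.003],[0,0,-5.0],1],
  [[0.0176,-0.0334,0.003],[0,0,-5.0],1],
  [[0.0176,-0.0334,0.003],[0,0,-5.0],1],
  [[0.0176,-0.0334,0.003],[0,0,-5.0],1],
  [[0.0176,-0.0334,0.003],[0,0,-5.0],1],
  [[0.0176,-0.0334,0.003],[0,0,-5.0],1],
  [[0.0176,-0.0334,0.003],[0,0,-5.0],1],
  [[0,0,0],[0,0,0],1],
])

```text
t: 1.48
ee_pos: [534.6, 58.9, 239.3]
orientation: [2.42, 1.999, 0.002]
ft_force: [-1.0, -1.1, 0.7]
width: 87.7
grasp_force: 0.0
```

```bash
cat > w.py <<'E'
from h import *
import sys
o=sensors.get_obs(); print("t",o["t"],"tcp",o["ee_pos"].round(1),"q",o["qpos"].round(2),"F",o["ft_force"].round(1),o["moment"].round(2),"w",round(o["width"],1),round(o["grasp_force"],1))
Rm=R.from_rotvec(o["orientation"]).as_matrix(); print("yaw of y",np.degrees(np.arctan2(Rm[1,1],Rm[0,1])).round(2),"z",Rm[:,2].round(4))
E
cat > t.py <<'E'
from h import *
import pickle
G=pickle.load(open("g0.pkl","rb"))
for n in("top","scene"):
    P=cloud(G[n])
    near=(abs(P[...,0]-525)<170)&(abs(P[...,1]-275)<125)
    m=near&(P[...,2]>9)&(P[...,2]<20)&(G[n]["c"][...,0].astype(int)>G[n]["c"][...,2]+50); Q=P[m]
    print(n,len(Q),cv2.minAreaRect(Q[:,:2].astype(np.float32)),np.percentile(Q[:,2],50))
E
python3 t.py; python3 w.py
python3 - <<'E'
from h import *
g=grab("wrist"); cv2.imwrite("pics/w1.png",g["c"])
P=cloud(g)
for lo,hi in((155,180),(138,150)):
    m=(P[...,2]>lo)&(P[...,2]<hi)&(np.hypot(P[...,0]-549,P[...,1]-30)<110)&(g["d"]>250)
    Q=P[m]
    if len(Q): print(lo,len(Q),np.median(Q[:,2]),cv2.minAreaRect(Q[:,:2].astype(np.float32)))
E
```

```text
top 870 ((529.8992309570312, 278.72808837890625), (112.28382873535156, 240.44131469726562), 76.3171157836914) 13.203801875288377
scene 461 ((526.9410400390625, 275.20220947265625), (118.25794982910156, 238.8179473876953), 76.00910186767578) 11.94127443532011
t 1.4833 tcp [534.6  58.9 239.3] q [ 0.09  0.23  1.77 -0.    1.13  0.28] F [-1.  -1.1  0.7] [-0.06  0.11  0.02] w 87.7 0.0
yaw of y -10.86 z [ 0.0025 -0.0015 -1.    ]
155 1254 164.61755582147447 ((550.7295532226562, 31.81720733642578), (59.76997375488281, 15.183123588562012), 74.07441711425781)
138 555 142.44151690571687 ((550.8612060546875, 31.79167938232422), (182.79319763183594, 30.073440551757812), 74.24214935302734)
```

The wrist view agrees: grip centre (550.8, 31.8), axis 74.2°. Tray centre is about (529, 277.5), with its long axis at -13.8°.

Emit:
servo_tool([
  [[0.008,-0.0137,0],[0,0,-2.5],1],
  [[0.0081,-0.0137,0],[0,0,-2.4],1],
  [[0,0,-0.015],[0,0,0],1],
  [[0,0,-0.015],[0,0,0],0.5],
  [[0,0,-0.01],[0,0,0],0.2],
  [[0,0,0],[0,0,0],0],
  [[0,0,0],[0,0,0],0],
  [[0,0,0],[0,0,0],0],
])

```text
t: 2.2
ee_pos: [548.0, 37.0, 199.2]
orientation: [2.496, 1.908, 0.001]
ft_force: [0.9, -0.5, -0.1]
width: 57.9
grasp_force: 0.0
```

```bash
python3 w.py
python3 - <<'E'
from h import *
g=grab("wrist"); cv2.imwrite("pics/w1.png",g["c"])
P=cloud(g)
for lo,hi in((155,180),(138,150)):
    m=(P[...,2]>lo)&(P[...,2]<hi)&(np.hypot(P[...,0]-549,P[...,1]-30)<110)
    Q=P[m]
    if len(Q): print(lo,len(Q),np.median(Q[:,2]),cv2.minAreaRect(Q[:,:2].astype(np.float32)))
E
```

```text
t 2.2 tcp [548.   37.  199.2] q [0.05 0.3  1.79 0.   1.06 0.31] F [ 0.9 -0.5 -0.1] [-0.03  0.06 -0.  ] w 57.9 0.0
yaw of y -15.2 z [ 5.e-04  1.e-04 -1.e+00]
155 1702 164.70964226935791 ((550.8238525390625, 31.799779891967773), (59.50713348388672, 15.191733360290527), 74.18787384033203)
138 659 142.37518931383318 ((550.9732055664062, 31.79107666015625), (182.79159545898438, 29.472900390625), 74.13849639892578)
```

View pics/w1.png

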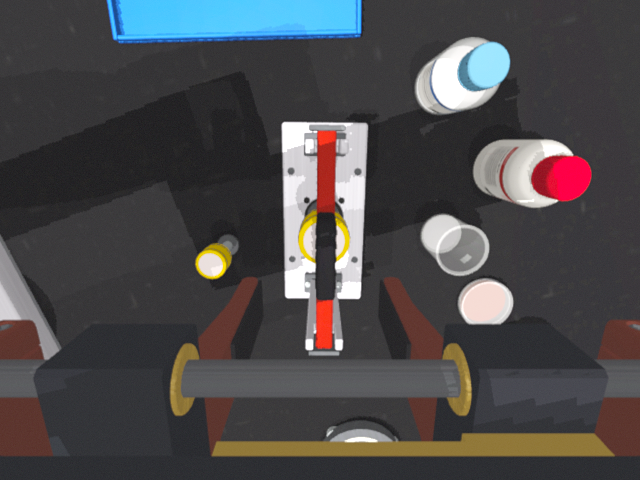

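The wrist view shows the bar vertical at u≈325 with its grip at (325,240), between the open fingers. The decoy is at (213,262), well clear. I'll make a small correction and descend.

Emit:
servo_tool([
  [[0.0028,-0.0052,0],[0,0,-0.6],0],
  [[0,0,-0.012],[0,0,0],0],
  [[0,0,-0.012],[0,0,0],0],
  [[0,0,-0.012],[0,0,0],0],
  [[0,0,-0.008],[0,0,0],0],
  [[0,0,0],[0,0,0],0],
  [[0,0,0],[0,0,0],0],
  [[0,0,0],[0,0,0],0],
])

```text
t: 2.92
ee_pos: [551.1, 31.1, 155.1]
orientation: [2.507, 1.893, 0.001]
ft_force: [0.1, -0.8, 1.1]
width: 44.0
grasp_force: 0.0
```

```bash
python3 w.py
```

```text
t 2.9167 tcp [551.1  31.1 155.1] q [0.03 0.36 1.82 0.   0.97 0.31] F [ 0.1 -0.8  1.1] [-0.    0.1   0.03] w 44.0 0.0
yaw of y -15.87 z [ 7.e-04  0.e+00 -1.e+00]
```

Emit:
servo_tool([
  [[-0.0003,0.0004,-0.008],[0,0,0],0],
  [[0,0,-0.008],[0,0,0],0],
  [[0,0,-0.004],[0,0,0],0],
  [[0,0,0],[0,0,0],-0.2],
  [[0,0,0],[0,0,0],-0.5],
  [[0,0,0],[0,0,0],-0.7],
  [[0,0,0],[0,0,0],-1],
  [[0,0,0],[0,0,0],-1],
])

```text
t: 3.58
ee_pos: [550.6, 31.5, 134.9]
orientation: [2.507, 1.893, 0.001]
ft_force: [0.6, 0.2, 0.1]
width: 13.9
grasp_force: 0.0
```

Emit:
servo_tool([
  [[0,0,0],[0,0,0],-1],
  [[0,0,0],[0,0,0],-1],
  [[0,0,0],[0,0,0],-1],
  [[0,0,0],[0,0,0],-1],
  [[0,0,0],[0,0,0],-1],
  [[0,0,0],[0,0,0],-1],
  [[0,0,0],[0,0,0],-1],
  [[0,0,0],[0,0,0],-1],
])

```text
t: 4.25
ee_pos: [550.4, 31.5, 134.7]
orientation: [2.507, 1.893, 0.0]
ft_force: [1.1, -0.8, 0.9]
width: 0.3
grasp_force: 0.0
```

```bash
python3 w.py
```

```text
t 4.25 tcp [550.4  31.5 134.7] q [ 0.04  0.38  1.83 -0.    0.93  0.31] F [ 1.1 -0.8  0.9] [-0.09  0.09  0.01] w 0.3 0.0
yaw of y -15.87 z [ 0. -0. -1.]
```

Run:
```python
from h import *
g=grab("wrist"); s=grab("scene"); cv2.imwrite("pics/w2.png",np.hstack([cv2.resize(g["c"],(400,300)),cv2.resize(s["c"][150:330,200:440],(400,300))]))
P=cloud(g)
for lo,hi in((155,180),(138,150)):
    m=(P[...,2]>lo)&(P[...,2]<hi)&(np.hypot(P[...,0]-549,P[...,1]-30)<110)
    Q=P[m]
    if len(Q): print(lo,len(Q),np.median(Q[:,2]),cv2.minAreaRect(Q[:,:2].astype(np.float32)))
```

```text
155 1521 164.8449658410706 ((552.6387939453125, 32.28059005737305), (58.64744567871094, 17.54496192932129), 82.09883880615234)
138 769 142.47469483750444 ((556.2750244140625, 30.61307144165039), (183.07745361328125, 29.943706512451172), 78.29017639160156)
```

View pics/w2.png

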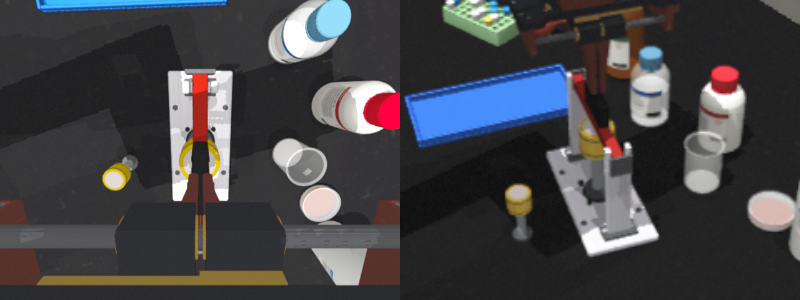

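Run:
```python
from h import *
g=grab("wrist"); s=grab("scene"); t=grab("top")
for n,q in(("wrist",g),("scene",s),("top",t)):
    M=np.linalg.inv(q["M"])
    for p in((550.5,31.5,134.7),(550.5,31.5,165),(550.8,31.8,166)):
        c=M[:3,:3]@np.array(p)+M[:3,3]; print(n,p,(c[:2]/c[2]*q["f"]+[q["cx"],q["cy"]]).round(1),c[2].round(0))
P=cloud(g); 
for v in range(200,380,12): print(v,g["d"][v,322].round(),P[v,322].round(),g["c"][v,322])
cv2.imwrite("pics/w3.png",np.hstack([cv2.resize(g["c"][150:350,220:430],(400,380),interpolation=2),cv2.resize(s["c"][160:280,260:386],(400,380),interpolation=2)]))
```

```text
wrist (550.5, 31.5, 134.7) [320.  273.4] 212.0
wrist (550.5, 31.5, 165) [320.  294.8] 182.0
wrist (550.8, 31.8, 166) [320.4 294.9] 181.0
scene (550.5, 31.5, 134.7) [317.1 217. ] 1023.0
scene (550.5, 31.5, 165) [316.8 204.7] 1004.0
scene (550.8, 31.8, 166) [316.8 204.2] 1003.0
top (550.5, 31.5, 134.7) [298.4 244.5] 992.0
top (550.5, 31.5, 165) [298.  241.3] 963.0
top (550.8, 31.8, 166) [297.9 241. ] 962.0
200 201.0 [564.  73. 134.] [ 30  38 169]
212 203.0 [562.  67. 133.] [ 22  33 166]
224 205.0 [560.  60. 133.] [ 27  36 144]
236 179.0 [560.  60. 160.] [35 28 33]
248 174.0 [558.  56. 166.] [38 35 37]
260 177.0 [557.  50. 166.] [37 34 38]
272 179.0 [555.  43. 165.] [39 38 38]
284 168.0 [554.  42. 177.] [43 40 42]
296 156.0 [554.  41. 190.] [41 38 39]
308 145.0 [554.  42. 201.] [41 39 38]
320 135.0 [554.  42. 212.] [42 39 39]
332 126.0 [554.  42. 220.] [44 40 41]
344 119.0 [554.  42. 228.] [49 45 51]
356 121.0 [553.  37. 228.] [49 47 70]
368 77.0 [559.  59. 266.] [88 85 84]
```

View pics/w3.png

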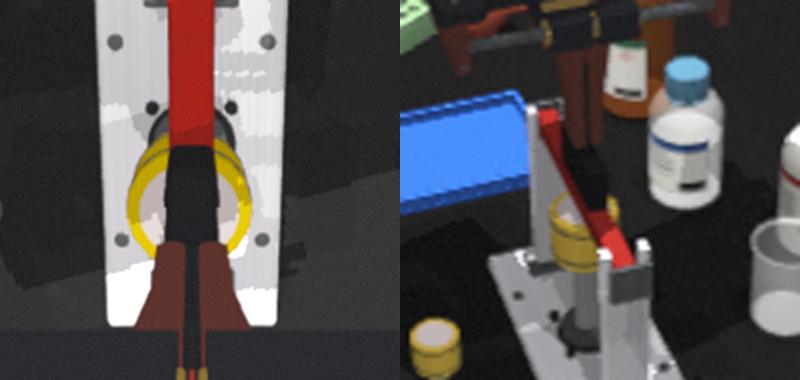

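Run:
```python
from h import *
g=grab("wrist"); s=grab("scene"); t=grab("top"); P=cloud(g)
for v in range(268,320,6): print(v,[(u,g["d"][v,u].round(),P[v,u].round().tolist()) for u in(304,310,335,340)],g["c"][v,310])
for n,q in(("scene",s),("top",t)):
    P=cloud(q); c=q["c"].astype(int); m=(np.hypot(P[...,0]-550,P[...,1]-31)<40)&(P[...,2]>125)&(c[...,2]>c[...,0]+12)&(c[...,2]<120)
    Q=P[m]; print(n,len(Q),np.percentile(Q,[1,5,50,95],axis=0).round(1).tolist() if len(Q) else "")
P=cloud(s)
for v in range(195,225,2): print(v,[(s["c"][v,u].tolist(),P[v,u].round().tolist()) for u in(314,318,322)])
```

```text
268 [(304, np.float32(233.0), [539.0, 30.0, 114.0]), (310, np.float32(180.0), [550.0, 47.0, 164.0]), (335, np.float32(232.0), [559.0, 25.0, 114.0]), (340, np.float32(230.0), [562.0, 25.0, 116.0])] [36 33 34]
274 [(304, np.float32(234.0), [538.0, 26.0, 114.0]), (310, np.float32(181.0), [549.0, 43.0, 164.0]), (335, np.float32(183.0), [561.0, 39.0, 161.0]), (340, np.float32(234.0), [561.0, 20.0, 114.0])] [32 30 31]
280 [(304, np.float32(170.0), [546.0, 45.0, 174.0]), (310, np.float32(169.0), [549.0, 45.0, 176.0]), (335, np.float32(170.0), [561.0, 41.0, 175.0]), (340, np.float32(234.0), [560.0, 16.0, 115.0])] [45 52 93]
286 [(304, np.float32(162.0), [547.0, 45.0, 182.0]), (310, np.float32(162.0), [549.0, 45.0, 182.0]), (335, np.float32(163.0), [560.0, 41.0, 182.0]), (340, np.float32(162.0), [563.0, 41.0, 183.0])] [40 48 91]
292 [(304, np.float32(157.0), [547.0, 45.0, 188.0]), (310, np.float32(156.0), [550.0, 45.0, 189.0]), (335, np.float32(157.0), [560.0, 41.0, 188.0]), (340, np.float32(156.0), [562.0, 41.0, 189.0])] [50 56 96]
298 [(304, np.float32(149.0), [547.0, 45.0, 196.0]), (310, n
[... 1952 characters left out ...]
 [([15, 11, 14], [544.0, 32.0, 148.0]), ([23, 21, 22], [538.0, 8.0, 165.0]), ([25, 25, 26], [545.0, 4.0, 164.0])]
215 [([16, 17, 21], [541.0, 28.0, 146.0]), ([22, 17, 18], [535.0, 4.0, 163.0]), ([25, 21, 23], [542.0, 1.0, 162.0])]
217 [([19, 22, 62], [542.0, 30.0, 139.0]), ([16, 14, 16], [536.0, 6.0, 157.0]), ([21, 21, 21], [540.0, -2.0, 161.0])]
219 [([21, 25, 83], [543.0, 31.0, 133.0]), ([18, 15, 17], [535.0, 5.0, 153.0]), ([21, 20, 20], [544.0, 3.0, 151.0])]
221 [([28, 28, 81], [544.0, 33.0, 127.0]), ([20, 20, 18], [536.0, 5.0, 148.0]), ([19, 18, 17], [543.0, 2.0, 147.0])]
223 [([95, 95, 114], [544.0, 34.0, 121.0]), ([21, 20, 25], [535.0, 4.0, 144.0]), ([20, 17, 19], [542.0, 1.0, 143.0])]
```

The fingertips are closed above the grip. The wrist and scene depths both put the real tips at z≈170, while the reported TCP is 135. So the real finger ends sit about 36 mm behind the reported TCP, and the xy is right. The bar hasn't moved. I'll open, go down 34 mm and close again.

Emit:
servo_tool([
  [[0,0,0],[0,0,0],0],
  [[0,0,0],[0,0,0],0],
  [[0,0,0],[0,0,0],0],
  [[0,0,0],[0,0,0],0],
  [[0,0,0],[0,0,0],0],
  [[0,0,-0.004],[0,0,0],0],
  [[0,0,-0.004],[0,0,0],0],
  [[0,0,0],[0,0,0],0],
])

```text
t: 5.32
ee_pos: [549.7, 31.5, 125.7]
orientation: [-2.506, -1.893, 0.002]
ft_force: [0.1, -0.1, 0.4]
width: 43.4
grasp_force: 0.0
```

Emit:
servo_tool([
  [[0,0,-0.006],[0,0,0],0],
  [[0,0,-0.007],[0,0,0],0],
  [[0,0,-0.007],[0,0,0],0],
  [[0,0,-0.006],[0,0,0],0],
  [[0,0,0],[0,0,0],0],
  [[0,0,0],[0,0,0],-0.2],
  [[0,0,0],[0,0,0],-0.4],
  [[0,0,0],[0,0,0],-0.6],
])

```text
t: 5.98
ee_pos: [550.7, 31.5, 100.9]
orientation: [2.507, 1.893, 0.001]
ft_force: [-0.1, 0.8, -0.3]
width: 27.5
grasp_force: 0.0
```

Emit:
servo_tool([
  [[0,0,0],[0,0,0],-0.8],
  [[0,0,0],[0,0,0],-1],
  [[0,0,0],[0,0,0],-1],
  [[0,0,0],[0,0,0],-1],
  [[0,0,0],[0,0,0],-1],
  [[0,0,0],[0,0,0],-1],
  [[0,0,0],[0,0,0],-1],
  [[0,0,0],[0,0,0],-1],
])

```text
t: 6.65
ee_pos: [550.6, 31.5, 101.0]
orientation: [2.507, 1.893, 0.001]
ft_force: [-0.7, 0.2, 4.1]
width: 14.3
grasp_force: 30.0
```

```bash
python3 w.py
```

```text
t 6.65 tcp [550.6  31.5 101. ] q [ 0.04  0.43  1.85 -0.    0.86  0.31] F [-0.7  0.2  4.1] [-0.1   0.19  0.  ] w 14.3 30.0
yaw of y -15.87 z [ 4.e-04 -0.e+00 -1.e+00]
```

The grip is held: width 14.3 mm, 30 N. I'll lift straight up.

Emit:
servo_tool([
  [[0,0,0.003],[0,0,0],-1],
  [[0,0,0.005],[0,0,0],-1],
  [[0,0,0.006],[0,0,0],-1],
  [[0,0,0.006],[0,0,0],-1],
  [[0,0,0.007],[0,0,0],-1],
  [[0,0,0.008],[0,0,0],-1],
  [[0,0,0.008],[0,0,0],-1],
  [[0,0,0],[0,0,0],-1],
])

```text
t: 7.32
ee_pos: [551.7, 31.6, 145.8]
orientation: [2.505, 1.892, 0.004]
ft_force: [0.7, 0.7, -2.0]
width: 13.8
grasp_force: 30.0
```

Emit:
servo_tool([
  [[0,0,0.008],[0,0,0],-1],
  [[0,0,0.008],[0,0,0],-1],
  [[0,0,0.008],[0,0,0],-1],
  [[0,0,0.008],[0,0,0],-1],
  [[0,0,0.008],[0,0,0],-1],
  [[0,0,0],[0,0,0],-1],
  [[0,0,0],[0,0,0],-1],
  [[0,0,0],[0,0,0],-1],
])

```text
t: 7.98
ee_pos: [550.1, 31.5, 183.5]
orientation: [-2.507, -1.893, 0.0]
ft_force: [0.5, 0.2, -2.1]
width: 13.9
grasp_force: 30.0
```

```bash
python3 w.py;  python3 - <<'E'
from h import *
for n in("top","scene"):
    g=grab(n); P=cloud(g); hs=cv2.cvtColor(g["c"],40).astype(int)
    m=((hs[...,0]<6)|(hs[...,0]>174))&(hs[...,1]>95)&(np.hypot(P[...,0]-550,P[...,1]-31)<120)&(P[...,2]>150)
    Q=P[m]; L=cv2.fitLine(Q.astype(np.float32),cv2.DIST_HUBER,0,.01,.01).ravel(); print(n,len(Q),L.round(3),np.percentile(Q[:,2],[5,50,95]))
    m=(hs[...,0]>15)&(hs[...,0]<35)&(hs[...,1]>60)&(np.hypot(P[...,0]-550,P[...,1]-31)<50)&(P[...,2]>60); Q=P[m]; print(" yellow",len(Q),Q.mean(0),np.percentile(Q[:,2],95))
    if n=="scene": cv2.imwrite("pics/s4.png",g["c"][60:360,140:540])
E
```

```text
t 7.9833 tcp [550.1  31.5 183.5] q [ 0.04  0.32  1.8  -0.    1.03  0.31] F [ 0.5  0.2 -2.1] [-0.03  0.11  0.02] w 13.9 30.0
yaw of y -15.87 z [-3.e-04 -0.e+00 -1.e+00]
top 9 [ 6.00000e-02 -2.19000e-01  9.74000e-01  5.80054e+02  6.08250e+01
  3.99605e+02] [215.37653134 216.74974368 550.37439784]<stdin>:6: RuntimeWarning: Mean of empty slice.
  ret = um.true_divide(
Traceback (most recent call last):
IndexError: index -1 is out of bounds for axis 0 with size 0
```

Run:
```python
from h import *
for n in("scene","wrist"):
    g=grab(n); P=cloud(g); hs=cv2.cvtColor(g["c"],40).astype(int)
    m=((hs[...,0]<6)|(hs[...,0]>174))&(hs[...,1]>95)&(np.hypot(P[...,0]-550,P[...,1]-31)<120)&(P[...,2]>150)&(P[...,2]<225)&(hs[...,2]>120)
    Q=P[m]; L=cv2.fitLine(Q.astype(np.float32),cv2.DIST_HUBER,0,.01,.01).ravel(); print(n,len(Q),L.round(3),np.percentile(Q[:,2],[5,50,95]))
    m=(hs[...,0]>15)&(hs[...,0]<35)&(hs[...,1]>60)&(np.hypot(P[...,0]-550,P[...,1]-31)<50)&(P[...,2]>60)&(P[...,2]<125); Q=P[m]; print(" yellow",len(Q),Q.mean(0),np.percentile(Q[:,2],95) if len(Q) else 0)
    cv2.imwrite("pics/%s4.png"%n,g["c"][60:360,140:540])
```

```text
scene 97 [ 2.55000e-01  9.67000e-01 -3.00000e-03  5.39582e+02 -4.93000e-01
  2.15869e+02] [214.15296486 215.83266624 217.61085197]
 yellow 338 [540.74105702  19.71543148 102.64409811] 115.4740412196225
wrist 4648 [ 2.77000e-01  9.61000e-01 -1.00000e-03  5.58963e+02  6.18640e+01
  2.15168e+02] [213.96577412 215.14160921 216.1727907 ]
 yellow 611 [550.66396613  36.63890861 111.37329696] 114.99885185265435
```

View pics/scene4.png

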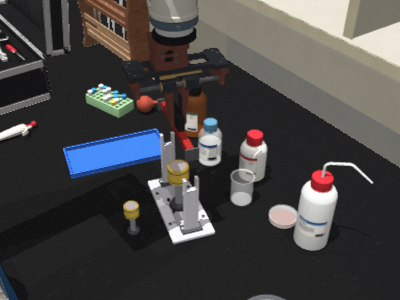

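The scene view shows the bar level above the brackets and the standard upright in its stand at about (178,172) in the crop. Measured bar top is z 215-216 at both ends. Next I'll carry it to the tray with a +92° turn.

Emit:
servo_tool([
  [[-0.001,0.012,0],[0,0,3],-1],
  [[-0.0014,0.0165,0],[0,0,6],-1],
  [[-0.0014,0.0165,0],[0,0,6],-1],
  [[-0.0014,0.0165,0],[0,0,6],-1],
  [[-0.0014,0.0165,0],[0,0,6],-1],
  [[-0.0014,0.0165,0],[0,0,6],-1],
  [[-0.0014,0.0165,0],[0,0,6],-1],
  [[-0.0014,0.0165,0],[0,0,6],-1],
])

```text
t: 8.8
ee_pos: [539.2, 159.8, 183.2]
orientation: [-1.584, -2.712, 0.001]
ft_force: [-0.6, -0.4, -2.1]
width: 14.0
grasp_force: 30.0
```

Emit:
servo_tool([
  [[-0.0014,0.0165,0],[0,0,6],-1],
  [[-0.0014,0.0165,0],[0,0,6],-1],
  [[-0.0014,0.0165,0],[0,0,6],-1],
  [[-0.0014,0.0165,0],[0,0,6],-1],
  [[-0.0014,0.0165,0],[0,0,6],-1],
  [[-0.0014,0.0165,0],[0,0,6],-1],
  [[-0.0014,0.0165,0],[0,0,6],-1],
  [[0,0,0],[0,0,0],-1],
])

```text
t: 9.47
ee_pos: [529.4, 276.9, 183.2]
orientation: [-0.505, -3.1, -0.001]
ft_force: [-0.0, -1.0, -2.0]
width: 13.8
grasp_force: 30.0
```

```bash
python3 w.py;  python3 - <<'E'
from h import *
g=grab("wrist"); P=cloud(g); c=g["c"].astype(int)
m=(c[...,0]>c[...,2]+50)&(P[...,2]>9)&(P[...,2]<20)
Q=P[m]; print(len(Q),cv2.minAreaRect(Q[:,:2].astype(np.float32)),np.median(Q[:,2]))
m=(c[...,0]>c[...,2]+50)&(abs(P[...,2]-4)<3); print(m.sum(),np.median(P[m][:,2]))
cv2.imwrite("pics/w5.png",g["c"])
E
```

```text
t 9.4667 tcp [529.4 276.9 183.2] q [ 0.46  0.39  1.69  0.    1.06 -0.79] F [-0. -1. -2.] [-0.    0.03 -0.  ] w 13.8 30.0
yaw of y 71.48 z [-3.e-04  7.e-04 -1.e+00]
2328 ((556.2453002929688, 388.9487609863281), (337.546630859375, 240.40370178222656), 76.02803802490234) 12.691225123994343
12344 3.008639372987062
```

View pics/w5.png

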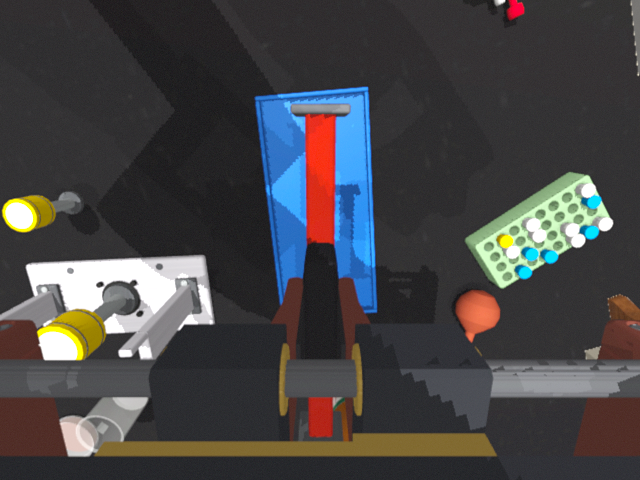

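The wrist view shows the red bar over the blue tray (corners about (257,95) to (375,310)), with about 5° of yaw still to correct. I'll turn it and descend.

Emit:
servo_tool([
  [[0,0.0005,-0.01],[0,0,2.4],-1],
  [[0,0,-0.02],[0,0,2.3],-1],
  [[0,0,-0.022],[0,0,0],-1],
  [[0,0,-0.022],[0,0,0],-1],
  [[0,0,-0.022],[0,0,0],-1],
  [[0,0,-0.022],[0,0,0],-1],
  [[0,0,-0.018],[0,0,0],-1],
  [[0,0,-0.008],[0,0,0],-1],
])

```text
t: 10.18
ee_pos: [528.2, 273.2, 37.0]
orientation: [-0.392, -3.114, 0.004]
ft_force: [0.3, 0.2, -1.8]
width: 13.9
grasp_force: 30.0
```

```bash
python3 w.py
```

```text
t 10.1833 tcp [528.2 273.2  37. ] q [ 0.46  0.58  1.78 -0.    0.79 -0.86] F [ 0.3  0.2 -1.8] [0.01 0.01 0.07] w 13.9 30.0
yaw of y 75.65 z [-0.0037 -0.0021 -1.    ]
```

Emit:
servo_tool([
  [[0.0005,0.004,-0.01],[0,0,0.5],-1],
  [[0,0,-0.01],[0,0,0],-1],
  [[0,0,-0.01],[0,0,0],-1],
  [[0,0,-0.006],[0,0,0],-1],
  [[0,0,-0.004],[0,0,0],-1],
  [[0,0,0],[0,0,0],-1],
  [[0,0,0],[0,0,0],-1],
  [[0,0,0],[0,0,0],-1],
])

```text
t: 10.85
ee_pos: [530.7, 279.2, 0.2]
orientation: [0.374, 3.118, 0.001]
ft_force: [0.2, -0.1, -2.5]
width: 13.7
grasp_force: 30.0
```

Emit:
servo_tool([
  [[0,0,-0.001],[0,0,0],-1],
  [[0,0,-0.001],[0,0,0],-1],
  [[0,0,-0.001],[0,0,0],-1],
  [[0,0,0],[0,0,0],-1],
  [[0,0,0],[0,0,0],-1],
  [[0,0,0],[0,0,0],-1],
  [[0,0,0],[0,0,0],-1],
  [[0,0,0],[0,0,0],-1],
])

```text
t: 11.52
ee_pos: [530.3, 279.0, -3.3]
orientation: [0.374, 3.119, 0.0]
ft_force: [0.6, -0.3, -2.2]
width: 13.6
grasp_force: 30.0
```

```bash
python3 w.py
```

```text
t 11.5167 tcp [530.3 279.   -3.3] q [ 0.46  0.65  1.78 -0.    0.71 -0.87] F [ 0.6 -0.3 -2.2] [-0.02  0.05  0.02] w 13.6 30.0
yaw of y 76.33 z [ 1.e-04  0.e+00 -1.e+00]
```

Emit:
servo_tool([
  [[0,0,-0.001],[0,0,0],-1],
  [[0,0,-0.001],[0,0,0],-1],
  [[0,0,-0.001],[0,0,0],-1],
  [[0,0,-0.001],[0,0,0],-1],
  [[0,0,-0.0005],[0,0,0],-1],
  [[0,0,0],[0,0,0],-1],
  [[0,0,0],[0,0,0],-1],
  [[0,0,0],[0,0,0],-1],
])

```text
t: 12.18
ee_pos: [530.3, 279.0, -7.9]
orientation: [-0.374, -3.119, 0.0]
ft_force: [0.2, -0.3, -2.3]
width: 13.8
grasp_force: 30.0
```

Still carrying the full weight with no contact, so I'll continue in small steps.

Emit:
servo_tool([
  [[0,0,-0.0005],[0,0,0],-1],
  [[0,0,-0.0005],[0,0,0],-1],
  [[0,0,-0.0005],[0,0,0],-1],
  [[0,0,0],[0,0,0],-1],
  [[0,0,0],[0,0,0],-1],
  [[0,0,0],[0,0,0],-1],
  [[0,0,0],[0,0,0],-1],
  [[0,0,0],[0,0,0],-1],
])

```text
t: 12.85
ee_pos: [530.3, 279.1, -8.1]
orientation: [0.374, 3.119, 0.0]
ft_force: [-4.6, -2.3, 11.5]
width: 14.2
grasp_force: 30.0
```

Contact at TCP -8.1, as predicted (-8). I'll release gently and rise.

Emit:
servo_tool([
  [[0,0,0.001],[0,0,0],-1],
  [[0,0,0],[0,0,0],-0.6],
  [[0,0,0],[0,0,0],-0.4],
  [[0,0,0],[0,0,0],-0.2],
  [[0,0,0],[0,0,0],0],
  [[0,0,0],[0,0,0],0],
  [[0,0,0],[0,0,0],0],
  [[0,0,0],[0,0,0],0],
])

```text
t: 13.52
ee_pos: [530.2, 279.0, -8.4]
orientation: [-0.374, -3.119, 0.0]
ft_force: [0.1, 0.2, 0.5]
width: 44.0
grasp_force: 0.0
```

Emit:
servo_tool([
  [[0,0,0.005],[0,0,0],0],
  [[0,0,0.01],[0,0,0],0],
  [[0,0,0.02],[0,0,0],0],
  [[0,0,0.03],[0,0,0],0.3],
  [[0,0,0.035],[0,0,0],0.6],
  [[0,0,0.035],[0,0,0],0.8],
  [[0,0,0.035],[0,0,0],0.8],
  [[0,0,0.02],[0,0,0],0.8],
])

```text
t: 14.18
ee_pos: [531.8, 279.8, 187.0]
orientation: [0.373, 3.115, 0.005]
ft_force: [0.7, 0.3, 0.5]
width: 73.7
grasp_force: 0.0
```

```bash
python3 w.py;  python3 - <<'E'
from h import *
for n in("scene","wrist"):
    g=grab(n); P=cloud(g); hs=cv2.cvtColor(g["c"],40).astype(int)
    m=((hs[...,0]<6)|(hs[...,0]>174))&(hs[...,1]>95)&(np.hypot(P[...,0]-530,P[...,1]-278)<115)&(P[...,2]<60)
    Q=P[m]; L=cv2.fitLine(Q.astype(np.float32),cv2.DIST_HUBER,0,.01,.01).ravel(); print(n,len(Q),L.round(3),np.percentile(Q,[2,50,98],axis=0).round().tolist())
    c=g["c"].astype(int); m=(c[...,0]>c[...,2]+50)&(P[...,2]>9)&(P[...,2]<20)&(abs(P[...,1]-278)<120)&(abs(P[...,0]-530)<170);print(cv2.minAreaRect(P[m][:,:2].astype(np.float32)))
    m=(hs[...,0]>15)&(hs[...,0]<35)&(hs[...,1]>40)&(np.hypot(P[...,0]-550,P[...,1]-31)<50)&(P[...,2]>60)&(P[...,2]<125); Q=P[m]
    if len(Q):
        T=Q[Q[:,2]>111]; print(" yellow",len(Q),cv2.minEnclosingCircle(T[:,:2].astype(np.float32)) if len(T) else "",np.percentile(Q[:,2],95))
E
```

```text
t 14.1833 tcp [531.8 279.8 187. ] q [ 0.46  0.38  1.69  0.    1.06 -0.87] F [0.7 0.3 0.5] [ 0.02 -0.03  0.04] w 73.7 0.0
yaw of y 76.33 z [ 0.0051  0.0026 -1.    ]
scene 483 [ 9.72000e-01 -2.34000e-01 -4.00000e-03  5.28820e+02  2.72201e+02
  2.02340e+01] [[449.0, 251.0, 11.0], [529.0, 271.0, 21.0], [614.0, 295.0, 27.0]]
((526.5322265625, 275.42242431640625), (116.33138275146484, 238.5691680908203), 75.70771026611328)
 yellow 333 ((546.6417236328125, 29.637510299682617), 22.932201385498047) 115.24457776129744
wrist 1249 [ 9.70000e-01 -2.41000e-01  0.00000e+00  5.21554e+02  2.82017e+02
  2.39880e+01] [[448.0, 256.0, 22.0], [494.0, 288.0, 24.0], [616.0, 303.0, 29.0]]
((528.544677734375, 278.62860107421875), (110.36695861816406, 239.28900146484375), 76.02670288085938)
 yellow 1717 ((547.0054321289062, 33.53518295288086), 22.07540512084961) 114.53747154861561
```

The bar lies flat in the tray: top at z 24-25 (25 expected), centred on the tray. Now I'll return over the standard with a -92° turn.

Emit:
servo_tool([
  [[0.0012,-0.016,0],[0,0,-6],0.8],
  [[0.0012,-0.016,0],[0,0,-6],0.8],
  [[0.0012,-0.016,0],[0,0,-6],0.8],
  [[0.0012,-0.016,0],[0,0,-6],0.8],
  [[0.0012,-0.016,0],[0,0,-6],0.8],
  [[0.0012,-0.016,0],[0,0,-6],0.8],
  [[0.0012,-0.016,0],[0,0,-6],0.8],
  [[0.0012,-0.016,0],[0,0,-6],0.8],
])

```text
t: 14.95
ee_pos: [539.1, 150.0, 181.0]
orientation: [-1.617, -2.692, 0.002]
ft_force: [-0.6, -0.5, 0.7]
width: 78.9
grasp_force: 0.0
```

Emit:
servo_tool([
  [[0.0012,-0.016,0],[0,0,-6],0.8],
  [[0.0012,-0.016,0],[0,0,-6],0.8],
  [[0.0012,-0.016,0],[0,0,-6],0.8],
  [[0.0012,-0.016,0],[0,0,-6],0.8],
  [[0.0012,-0.016,0],[0,0,-6],0.8],
  [[0.0012,-0.016,0],[0,0,-6],0.8],
  [[0,0,0],[0,0,0],0.8],
  [[0,0,0],[0,0,0],0.8],
])

```text
t: 15.62
ee_pos: [546.5, 54.5, 181.2]
orientation: [-2.364, -2.068, 0.001]
ft_force: [-0.8, 0.2, 0.2]
width: 79.1
grasp_force: 0.0
```

```bash
cat > y.py <<'E'
from h import *
g=grab("wrist"); P=cloud(g); hs=cv2.cvtColor(g["c"],40).astype(int)
m=(np.hypot(P[...,0]-549,P[...,1]-32)<32)&(P[...,2]>108)&(P[...,2]<121)
Q=P[m]; print("head",len(Q),np.median(Q[:,2]),cv2.minEnclosingCircle(Q[:,:2].astype(np.float32)),cv2.minAreaRect(Q[:,:2].astype(np.float32)))
# top-face outline by ray at its height
cn=max(cv2.findContours((m&(P[...,2]>112)).astype(np.uint8),0,2)[0],key=cv2.contourArea)[:,0]
X=plane(g,cn[:,0],cn[:,1],115.)[:,:2]
A=np.c_[2*X,np.ones(len(X))]; s=np.linalg.lstsq(A,(X**2).sum(1),rcond=None)[0]; print("circle",s[:2],np.sqrt(s[2]+s[0]**2+s[1]**2))
m=(P[...,2]>138)&(P[...,2]<150)&(np.hypot(P[...,0]-549,P[...,1]-30)<110); Q=P[m]; print("brackets",cv2.minAreaRect(Q[:,:2].astype(np.float32)))
E
python3 w.py; python3 y.py
```

```text
t 15.6167 tcp [546.5  54.5 181.2] q [0.08 0.32 1.8  0.   1.02 0.21] F [-0.8  0.2  0.2] [-0.06  0.07  0.01] w 79.1 0.0
yaw of y -7.63 z [-1.1e-03  1.0e-04 -1.0e+00]
head 2294 114.16463694265909 ((550.2101440429688, 32.89370346069336), 22.042789459228516) ((550.0493774414062, 32.840938568115234), (43.10264205932617, 43.29762649536133), 44.6379280090332)
circle [550.21080249  33.28926246] 21.212907152852818
brackets ((571.6982421875, 105.73841857910156), (10.046158790588379, 30.09121322631836), 74.415283203125)
```

Standard head: centre (550.1, 33.0), top z 114.5, diameter 44, so it's the correct one. Align first.

Emit:
servo_tool([
  [[0.0018,-0.0107,0],[0,0,-4.1],0.9],
  [[0.0018,-0.0107,0],[0,0,-4.1],0.9],
  [[0,0,-0.01],[0,0,0],0.9],
  [[0,0,-0.01],[0,0,0],0.9],
  [[0,0,0],[0,0,0],0.9],
  [[0,0,0],[0,0,0],0.9],
  [[0,0,0],[0,0,0],0.9],
  [[0,0,0],[0,0,0],0.9],
])

```text
t: 16.33
ee_pos: [550.7, 34.1, 161.8]
orientation: [-2.506, -1.895, -0.0]
ft_force: [0.5, 1.3, 0.3]
width: 83.5
grasp_force: 0.0
```

```bash
python3 w.py; python3 y.py
```

```text
t 16.3333 tcp [550.7  34.1 161.8] q [0.04 0.35 1.81 0.   0.98 0.32] F [0.5 1.3 0.3] [-0.09  0.07 -0.02] w 83.5 0.0
yaw of y -15.8 z [ 1.e-04  1.e-04 -1.e+00]
head 2747 114.15559697203886 ((550.138671875, 32.50368881225586), 22.152790069580078) ((550.2978515625, 33.05047607421875), (43.131202697753906, 43.34864807128906), 45.94150924682617)
circle [550.31521728  33.15133077] 21.239747431228086
brackets ((571.8588256835938, 105.78756713867188), (9.18217945098877, 29.744613647460938), 74.1701889038086)
```

Emit:
servo_tool([
  [[-0.0004,-0.0011,0],[0,0,0],0.9],
  [[0,0,-0.015],[0,0,0],0.9],
  [[0,0,-0.02],[0,0,0],0.9],
  [[0,0,-0.02],[0,0,0],0.9],
  [[0,0,-0.02],[0,0,0],0.9],
  [[0,0,-0.015],[0,0,0],0.9],
  [[0,0,0],[0,0,0],0.9],
  [[0,0,0],[0,0,0],0.9],
])

```text
t: 17.05
ee_pos: [549.9, 32.5, 71.4]
orientation: [-2.506, -1.893, 0.002]
ft_force: [0.1, -0.4, -0.4]
width: 83.4
grasp_force: 0.0
```

```bash
python3 w.py
python3 - <<'E'
from h import *
g=grab("scene"); P=cloud(g); c=g["c"].astype(int)
m=(np.hypot(P[...,0]-550,P[...,1]-33)<75)&(P[...,2]>70)&(P[...,2]<180)&(c[...,2]>c[...,0]+14)&(c[...,2]<100)&(c[...,1]<60)
Q=P[m]; print(len(Q),np.percentile(Q,[1,3,10,50],axis=0).round(1).tolist()); cv2.imwrite("pics/s6.png",cv2.resize(g["c"][130:310,220:420],(667,600)))
E
```

```text
t 17.05 tcp [549.9  32.5  71.4] q [0.04 0.48 1.87 0.   0.8  0.31] F [ 0.1 -0.4 -0.4] [-0.06  0.04  0.  ] w 83.4 0.0
yaw of y -15.86 z [-0.0013 -0.     -1.    ]
292 [[494.2, 4.7, 110.2], [494.9, 5.6, 111.9], [497.4, 6.6, 117.6], [504.8, 31.6, 149.5]]
```

View pics/s6.png

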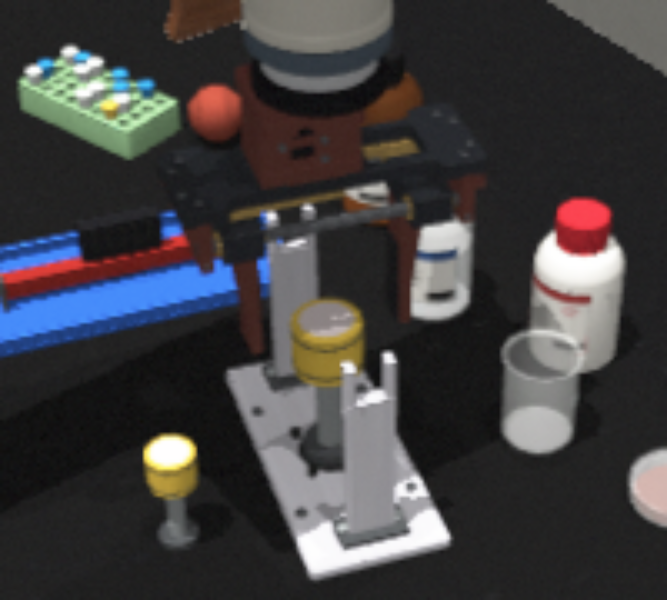

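The fingers straddle the yellow head at about (328,340). The measured tip z is about 109 at TCP 71, which confirms the 37 mm offset. I'll descend 27 mm and close slowly.

Emit:
servo_tool([
  [[0,0.0004,-0.009],[0,0,0],0.9],
  [[0,0,-0.009],[0,0,0],0.9],
  [[0,0,-0.008],[0,0,0],0.9],
  [[0,0,0],[0,0,0],0.7],
  [[0,0,0],[0,0,0],0.5],
  [[0,0,0],[0,0,0],0.3],
  [[0,0,0],[0,0,0],0.15],
  [[0,0,0],[0,0,0],0.08],
])

```text
t: 17.77
ee_pos: [550.6, 32.9, 46.0]
orientation: [2.507, 1.893, 0.001]
ft_force: [-0.7, -0.2, 0.3]
width: 53.5
grasp_force: 0.0
```

Emit:
servo_tool([
  [[0,0,0],[0,0,0],0.04],
  [[0,0,0],[0,0,0],0.02],
  [[0,0,0],[0,0,0],0],
  [[0,0,0],[0,0,0],-0.03],
  [[0,0,0],[0,0,0],-0.06],
  [[0,0,0],[0,0,0],-0.1],
  [[0,0,0],[0,0,0],-0.2],
  [[0,0,0],[0,0,0],-0.4],
])

```text
t: 18.43
ee_pos: [550.1, 33.0, 45.8]
orientation: [-2.507, -1.893, 0.0]
ft_force: [-1.7, 1.0, 4.2]
width: 43.5
grasp_force: 30.0
```

```bash
python3 w.py
```

```text
t 18.4333 tcp [550.1  33.   45.8] q [0.04 0.52 1.88 0.   0.75 0.32] F [-1.7  1.   4.2] [0.07 0.44 0.03] w 43.5 30.0
yaw of y -15.87 z [-2.e-04  0.e+00 -1.e+00]
```

Head held: 43.5 mm, 30 N. I'll lift gently.

Emit:
servo_tool([
  [[0,0,0.003],[0,0,0],-0.4],
  [[0,0,0.006],[0,0,0],-0.4],
  [[0,0,0.008],[0,0,0],-0.4],
  [[0,0,0.01],[0,0,0],-0.4],
  [[0,0,0.012],[0,0,0],-0.4],
  [[0,0,0.014],[0,0,0],-0.4],
  [[0,0,0.014],[0,0,0],-0.4],
  [[0,0,0.014],[0,0,0],-0.4],
])

```text
t: 19.1
ee_pos: [550.5, 32.9, 128.5]
orientation: [2.506, 1.893, 0.001]
ft_force: [1.1, 0.0, -2.3]
width: 43.5
grasp_force: 30.0
```

Emit:
servo_tool([
  [[0,0,0.014],[0,0,0],-0.4],
  [[0,0,0.014],[0,0,0],-0.4],
  [[0,0,0.014],[0,0,0],-0.4],
  [[0,0,0.012],[0,0,0],-0.4],
  [[0,0,0.01],[0,0,0],-0.4],
  [[0,0,0.006],[0,0,0],-0.4],
  [[0,0,0.003],[0,0,0],-0.4],
  [[0,0,0],[0,0,0],-0.4],
])

```text
t: 19.77
ee_pos: [550.5, 32.9, 200.4]
orientation: [2.506, 1.893, 0.001]
ft_force: [0.6, -0.0, -3.2]
width: 43.8
grasp_force: 30.0
```

```bash
python3 w.py
python3 - <<'E'
from h import *
g=grab("scene"); P=cloud(g); hs=cv2.cvtColor(g["c"],40)
m=(hs[...,0]>15)&(hs[...,0]<35)&(hs[...,1]>50)&(np.hypot(P[...,0]-550,P[...,1]-31)<60)&(P[...,2]>150)
Q=P[m]; print(len(Q),np.percentile(Q,[2,50,98],axis=0).round(1).tolist())
E
```

```text
t 19.7667 tcp [550.5  32.9 200.4] q [ 0.04  0.3   1.78 -0.    1.06  0.32] F [ 0.6 -0.  -3.2] [-0.06  0.03 -0.  ] w 43.8 30.0
yaw of y -15.87 z [ 0.0011  0.     -1.    ]
733 [[495.5, -1.7, 235.6], [541.0, 15.3, 267.7], [593.6, 46.1, 350.9]]
```

Emit:
servo_tool([
  [[-0.0004,-0.004,0],[0,0,0],-0.4],
  [[-0.001,-0.008,0],[0,0,0],-0.4],
  [[-0.0014,-0.012,0],[0,0,0],-0.4],
  [[-0.0018,-0.016,0],[0,0,0],-0.4],
  [[-0.0021,-0.018,0],[0,0,0],-0.4],
  [[-0.0021,-0.018,0],[0,0,0],-0.4],
  [[-0.0021,-0.018,0],[0,0,0],-0.4],
  [[-0.0021,-0.018,0],[0,0,0],-0.4],
])

```text
t: 20.48
ee_pos: [536.5, -81.0, 199.2]
orientation: [-2.507, -1.893, 0.001]
ft_force: [0.7, 0.1, -1.3]
width: 43.8
grasp_force: 30.0
```

Emit:
servo_tool([
  [[-0.0021,-0.018,0],[0,0,0],-0.4],
  [[-0.0021,-0.018,0],[0,0,0],-0.4],
  [[-0.0021,-0.018,0],[0,0,0],-0.4],
  [[-0.0021,-0.018,0],[0,0,0],-0.4],
  [[-0.0021,-0.018,0],[0,0,0],-0.4],
  [[-0.0021,-0.018,0],[0,0,0],-0.4],
  [[-0.0021,-0.018,0],[0,0,0],-0.4],
  [[-0.0021,-0.018,0],[0,0,0],-0.4],
])

```text
t: 21.15
ee_pos: [519.4, -224.9, 199.2]
orientation: [-2.507, -1.892, 0.001]
ft_force: [-0.3, -0.1, -2.7]
width: 43.4
grasp_force: 30.0
```

Emit:
servo_tool([
  [[-0.0021,-0.018,0],[0,0,0],-0.4],
  [[-0.0021,-0.018,0],[0,0,0],-0.4],
  [[-0.0018,-0.016,0],[0,0,0],-0.4],
  [[-0.0014,-0.012,0],[0,0,0],-0.4],
  [[-0.001,-0.008,0],[0,0,0],-0.4],
  [[-0.0004,-0.004,0],[0,0,0],-0.4],
  [[0,0,0],[0,0,0],-0.4],
  [[0,0,0],[0,0,0],-0.4],
])

```text
t: 21.82
ee_pos: [511.5, -298.8, 199.5]
orientation: [-2.507, -1.893, -0.0]
ft_force: [0.2, -0.6, -2.9]
width: 43.8
grasp_force: 30.0
```

```bash
cat > s.py <<'E'
from h import *
g=grab("wrist"); P=cloud(g); hs=cv2.cvtColor(g["c"],40)
near=np.hypot(P[...,0]-510,P[...,1]+308)<75
m=near&(P[...,2]>15)&(P[...,2]<26)&(g["d"]>100); print("stage z",np.median(P[m][:,2]),m.sum())
w=m&(hs[...,1]<45)&(hs[...,2]>200); X=P[w][:,:2]
r0=np.hypot(X[:,0]-510,X[:,1]+308); X=X[(r0>28)&(r0<52)]
if len(X)>20:
    A=np.c_[2*X,np.ones(len(X))]; s=np.linalg.lstsq(A,(X**2).sum(1),rcond=None)[0]; print("ring fit",len(X),s[:2],np.sqrt(s[2]+s[0]**2+s[1]**2))
cv2.imwrite("pics/w7.png",g["c"])
E
python3 w.py; python3 s.py
```

```text
t 21.8167 tcp [ 511.5 -298.8  199.5] q [-0.55  0.36  1.69  0.    1.09 -0.27] F [ 0.2 -0.6 -2.9] [-0.07  0.04  0.03] w 43.8 30.0
yaw of y -15.88 z [-3.e-04  5.e-04 -1.e+00]
stage z 19.249646353649183 6194
ring fit 1925 [ 510.44545119 -306.90750937] 36.17416699826476
```

View pics/w7.png

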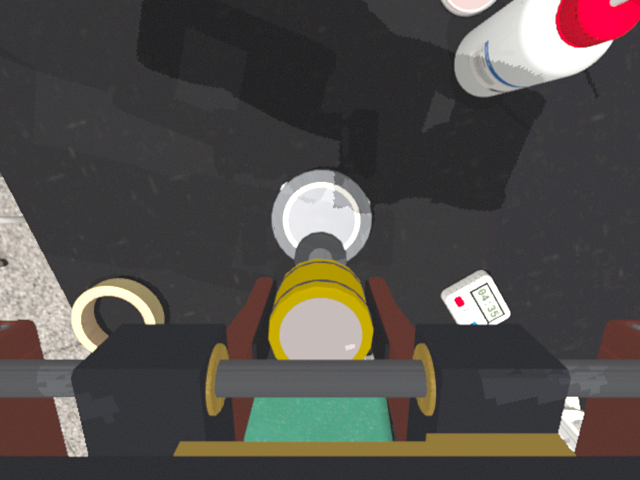

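The standard hangs over the stage: head at (320,315), ring centre at about (321,216). Ring fit is (510.5, -307), stage z about 20. I'll shift the last 8.6 mm and descend.

Emit:
servo_tool([
  [[-0.0004,-0.0045,-0.004],[0,0,0],-0.4],
  [[-0.0004,-0.0042,-0.008],[0,0,0],-0.4],
  [[0,0,-0.012],[0,0,0],-0.4],
  [[0,0,-0.015],[0,0,0],-0.4],
  [[0,0,-0.018],[0,0,0],-0.4],
  [[0,0,-0.018],[0,0,0],-0.4],
  [[0,0,-0.015],[0,0,0],-0.4],
  [[0,0,-0.012],[0,0,0],-0.4],
])

```text
t: 22.53
ee_pos: [509.8, -307.0, 95.1]
orientation: [-2.505, -1.892, 0.001]
ft_force: [0.2, -0.7, -2.6]
width: 43.7
grasp_force: 30.0
```

Emit:
servo_tool([
  [[0,0,-0.008],[0,0,0],-0.4],
  [[0,0,-0.005],[0,0,0],-0.4],
  [[0,0,-0.003],[0,0,0],-0.4],
  [[0,0,0],[0,0,0],-0.4],
  [[0,0,0],[0,0,0],-0.4],
  [[0,0,0],[0,0,0],-0.4],
  [[0,0,0],[0,0,0],-0.4],
  [[0,0,0],[0,0,0],-0.4],
])

```text
t: 23.2
ee_pos: [511.2, -308.0, 82.3]
orientation: [2.506, 1.893, 0.001]
ft_force: [0.2, -0.2, -2.4]
width: 43.6
grasp_force: 30.0
```

```bash
python3 w.py
python3 - <<'E'
from h import *
g=grab("scene"); P=cloud(g)
m=(np.hypot(P[...,0]-510,P[...,1]+307)<45)&(P[...,2]>25)&(P[...,2]<160); v,u=np.nonzero(m); c=g["c"]
cv2.imwrite("pics/s8.png",cv2.resize(c[250:430,320:500],(600,600),interpolation=2))
# stem axis: points z between foot and head, surface fit of cylinder axis
for lo in range(20,125,8):
    Q=P[(np.hypot(P[...,0]-510,P[...,1]+307)<28)&(P[...,2]>lo)&(P[...,2]<lo+8)]
    if len(Q): print(lo,len(Q),Q.mean(0).round(1),np.percentile(Q,[5,95],axis=0)[:,:2].round(1).tolist())
E
```

```text
t 23.2 tcp [ 511.2 -308.    82.3] q [-0.56  0.52  1.76  0.    0.86 -0.29] F [ 0.2 -0.2 -2.4] [-0.05  0.07 -0.03] w 43.6 30.0
yaw of y -15.87 z [ 9.e-04 -5.e-04 -1.e+00]
20 310 [ 503.4 -311.6   21.2] [[485.5, -330.5], [526.6, -284.8]]
44 41 [ 500.8 -319.8   49.3] [[492.4, -328.1], [517.5, -304.6]]
52 221 [ 506.1 -314.1   54.6] [[493.7, -326.8], [523.2, -297.1]]
60 32 [ 504.7 -314.6   63.5] [[501.0, -318.8], [512.0, -308.0]]
68 29 [ 505.2 -315.    71.6] [[501.8, -318.6], [512.0, -308.4]]
76 32 [ 505.2 -314.8   79.9] [[501.9, -319.3], [511.6, -306.9]]
84 31 [ 505.2 -314.9   87.7] [[501.5, -318.4], [512.0, -309.2]]
92 23 [ 504.6 -315.2   95.2] [[502.1, -319.3], [508.8, -308.1]]
108 1 [ 504.6 -330.3  114.9] [[504.6, -330.3], [504.6, -330.3]]
116 76 [ 499.6 -324.8  120.4] [[487.3, -332.3], [523.9, -312.5]]
124 92 [ 500.8 -324.8  128.1] [[487.1, -332.4], [528.9, -313.2]]
```

View pics/s8.png

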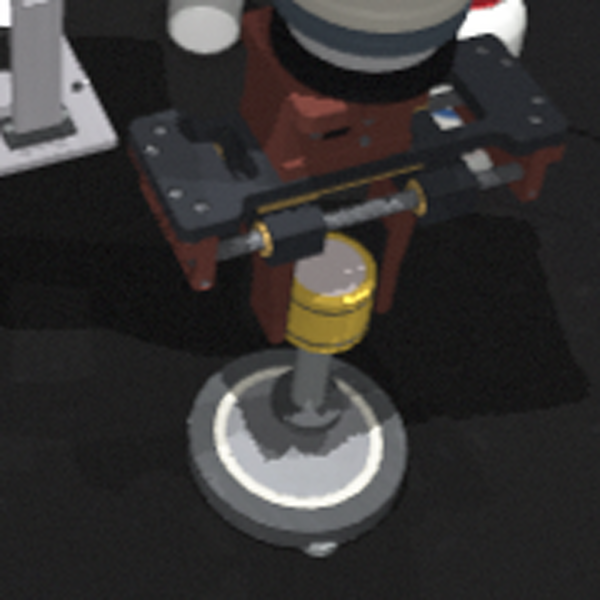

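The scene view shows the standard upright above the ring, with its foot at about (312,400). The stem's xy is constant over height, so there is no tilt. I'll lower it gently.

Emit:
servo_tool([
  [[-0.0005,0.0006,-0.004],[0,0,0],-0.4],
  [[0,0,-0.006],[0,0,0],-0.4],
  [[0,0,-0.005],[0,0,0],-0.4],
  [[0,0,-0.004],[0,0,0],-0.4],
  [[0,0,-0.003],[0,0,0],-0.4],
  [[0,0,-0.001],[0,0,0],-0.4],
  [[0,0,0],[0,0,0],-0.4],
  [[0,0,0],[0,0,0],-0.4],
])

```text
t: 23.92
ee_pos: [510.4, -307.2, 58.6]
orientation: [-2.507, -1.893, 0.0]
ft_force: [-0.3, -0.7, -2.3]
width: 43.7
grasp_force: 30.0
```

Emit:
servo_tool([
  [[0,0,-0.0005],[0,0,0],-0.4],
  [[0,0,-0.0005],[0,0,0],-0.4],
  [[0,0,-0.0005],[0,0,0],-0.4],
  [[0,0,-0.0005],[0,0,0],-0.4],
  [[0,0,0],[0,0,0],-0.4],
  [[0,0,0],[0,0,0],-0.4],
  [[0,0,0],[0,0,0],-0.4],
  [[0,0,0],[0,0,0],-0.4],
])

```text
t: 24.58
ee_pos: [510.4, -307.2, 56.7]
orientation: [2.507, 1.893, -0.0]
ft_force: [-0.8, -0.7, -3.0]
width: 43.9
grasp_force: 30.0
```

```bash
python3 w.py
```

```text
t 24.5833 tcp [ 510.4 -307.2   56.7] q [-0.56  0.55  1.77 -0.    0.82 -0.28] F [-0.8 -0.7 -3. ] [-0.06  0.05 -0.01] w 43.9 30.0
yaw of y -15.87 z [ 0. -0. -1.]
```

Emit:
servo_tool([
  [[0,0,-0.0005],[0,0,0],-0.4],
  [[0,0,0],[0,0,0],-0.4],
  [[0,0,-0.0003],[0,0,0],-0.4],
  [[0,0,0],[0,0,0],-0.4],
  [[0,0,0],[0,0,0],-0.4],
  [[0,0,0],[0,0,0],-0.4],
  [[0,0,0],[0,0,0],-0.4],
  [[0,0,0],[0,0,0],-0.4],
])

```text
t: 25.25
ee_pos: [510.4, -307.2, 55.9]
orientation: [-2.507, -1.893, -0.0]
ft_force: [-0.0, 0.4, -2.6]
width: 43.4
grasp_force: 30.0
```

Emit:
servo_tool([
  [[0,0,-0.0004],[0,0,0],-0.4],
  [[0,0,0],[0,0,0],-0.4],
  [[0,0,-0.0003],[0,0,0],-0.4],
  [[0,0,0],[0,0,0],-0.4],
  [[0,0,0],[0,0,0],-0.4],
  [[0,0,0],[0,0,0],-0.4],
  [[0,0,0],[0,0,0],-0.4],
  [[0,0,0],[0,0,0],-0.4],
])

```text
t: 25.92
ee_pos: [510.4, -307.3, 55.8]
orientation: [2.507, 1.893, 0.0]
ft_force: [-1.6, 1.4, 4.2]
width: 43.5
grasp_force: 30.0
```

Contact at 55.8, as predicted. I'll open gradually.

Emit:
servo_tool([
  [[0,0,0.0003],[0,0,0],-0.2],
  [[0,0,0],[0,0,0],-0.05],
  [[0,0,0],[0,0,0],0],
  [[0,0,0],[0,0,0],0.02],
  [[0,0,0],[0,0,0],0.05],
  [[0,0,0],[0,0,0],0.1],
  [[0,0,0],[0,0,0],0.15],
  [[0,0,0],[0,0,0],0.2],
])

```text
t: 26.58
ee_pos: [510.5, -307.2, 55.3]
orientation: [2.507, 1.893, 0.0]
ft_force: [0.4, 0.5, 0.3]
width: 52.2
grasp_force: 0.0
```

Emit:
servo_tool([
  [[0,0,0],[0,0,0],0.35],
  [[0,0,0],[0,0,0],0.5],
  [[0,0,0],[0,0,0],0.7],
  [[0,0,0],[0,0,0],0.9],
  [[0,0,0],[0,0,0],0.9],
  [[0,0,0],[0,0,0],0.9],
  [[0,0,0],[0,0,0],0.9],
  [[0,0,0],[0,0,0],0.9],
])

```text
t: 27.25
ee_pos: [510.3, -307.2, 55.5]
orientation: [2.507, 1.893, 0.0]
ft_force: [0.8, -0.1, 0.2]
width: 83.2
grasp_force: 0.0
```

Emit:
servo_tool([
  [[0,0,0.005],[0,0,0],0.9],
  [[0,0,0.01],[0,0,0],0.9],
  [[0,0,0.015],[0,0,0],0.9],
  [[0,0,0.02],[0,0,0],0.9],
  [[0,0,0.025],[0,0,0],0.9],
  [[0,0,0.025],[0,0,0],0.9],
  [[0,0,0.02],[0,0,0],0.9],
  [[0,0,0.01],[0,0,0],0.9],
])

```text
t: 27.92
ee_pos: [511.7, -308.0, 189.4]
orientation: [2.503, 1.891, 0.003]
ft_force: [-0.3, -0.2, -0.5]
width: 83.5
grasp_force: 0.0
```

```bash
python3 w.py
python3 - <<'E'
from h import *
g=grab("wrist"); P=cloud(g)
m=(np.hypot(P[...,0]-510,P[...,1]+307)<40)&(P[...,2]>119)&(P[...,2]<132)
Q=P[m]; print(m.sum(),np.median(Q[:,2]),cv2.minEnclosingCircle(Q[:,:2].astype(np.float32)))
g=grab("scene"); P=cloud(g)
for lo in (40,60,75):
    Q=P[(np.hypot(P[...,0]-510,P[...,1]+307)<28)&(P[...,2]>lo)&(P[...,2]<lo+12)]
    if len(Q): print(lo,len(Q),np.median(Q,0).round(1))
h=cv2.cvtColor(g["c"],40).astype(int)
m=((h[...,0]<6)|(h[...,0]>174))&(h[...,1]>95)&(np.hypot(P[...,0]-530,P[...,1]-278)<115)&(P[...,2]<60); print("bar",np.percentile(P[m],[2,50,98],axis=0).round().tolist())
E
```

```text
t 27.9167 tcp [ 511.7 -308.   189.4] q [-0.56  0.38  1.69  0.    1.07 -0.28] F [-0.3 -0.2 -0.5] [-0.06  0.05 -0.03] w 83.5 0.0
yaw of y -15.87 z [ 0.0042 -0.0026 -1.    ]
2395 124.18941624194753 ((510.3319091796875, -307.3785400390625), 22.002878189086914)
40 40 [ 503.6 -314.8   45.2]
60 37 [ 503.  -315.2   65.6]
bar [[449.0, 250.0, 11.0], [528.0, 272.0, 21.0], [614.0, 296.0, 27.0]]
```

The standard stands upright on the stage: head centre (510.3, -307.4), top at 124.2 (125 expected). The bar is unmoved in the tray. I'll hand in.

Emit:
servo_tool([
  [[0,0,0.005],[0,0,0],0.9],
  [[0,0,0],[0,0,0],0.9],
  [[0,0,0],[0,0,0],0.9],
  [[0,0,0],[0,0,0],0.9],
  [[0,0,0],[0,0,0],0.9],
  [[0,0,0],[0,0,0],0.9],
  [[0,0,0],[0,0,0],0.9],
  [[0,0,0],[0,0,0],0.9],
])

```text
t: 28.68
ee_pos: [510.3, -307.1, 190.2]
orientation: [-2.507, -1.893, 0.0]
ft_force: [0.2, 0.2, 0.1]
width: 83.4
grasp_force: 0.0
```

```bash
python3 -c "
from workcell import close_job
print(close_job())"
```

```text
the job is handed in; nothing more can be done
None
```

I handed the job in at about 29 s: by my measurements the bar lies flat in the tray, grip upward, and the standard stands upright within about 1 mm of the measured ring centre; the hand-in returned no verdict.

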